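# Take the ring transformer out of a crowded chassis for testing

### The arm

A 6-joint arm with a two-finger parallel gripper is mounted at the origin on the work surface. World frame = base frame: x ahead of the robot, y to its left, z up, the work surface at z = 0. Lengths are in mm, angles in rad, forces in N, time in s.
With the tool pointing down it reaches from about 275 to 750 mm from the base axis. Payload 10.2 kg.
Tool frame: the origin (TCP) lies between the finger pads; the fingertips stand 17 mm ahead of it and the grasp point (between the pads) lies 2 mm behind it (tips_ahead is the distance from the TCP to the fingertips, in mm); z points along the fingers, y is the line along which they close (so a half turn about z gives the same grasp; the last joint's range is limited). The gripper opens to 85 mm and grips with 20 to 120 N. Pads are 22 mm wide; open, the fingers measure 114 mm over their backs; the gripper's body (76 mm by 85 mm) begins 54 mm behind the grasp point. The pads swing forward as they close: fully open they stand 13 mm farther back than shut.
Start: joints at [-1.463, 0.313, 1.498, -0, 1.331, -0.223], TCP at [170.507, -496.547, 248.294] pointing down, gripper open.
Joint ranges: [-2.94, 2.94], [-0.97, 2.17], [0.19, 2.56], [-1.23, 4.37], [0.02, 3.11], [-2.88, 2.88]. Speed limits (rad/s): [2.39, 2.39, 3.01, 3.14, 3.14, 3.14].

### API

Orientations are given as a unit quaternion [w, x, y, z].
In Python, from rig import sense, capture, finish_job, boxes_of, tips_ahead gives the robot as it stands.
- The arm moves only by the tool drive_tool, never from a script. Its argument "commands" is text: rows parted by semicolons, each of 7 numbers parted by spaces: the shift along the world's x, y, z in units of 0.1 m (1.0 is 0.1 m), then the turn, a rotation vector about the world's x, y, z in units of pi/4 rad (1.0 is pi/4 rad), then the opening in per cent of the stroke, from 0 (shut) to 100 (fully open). A call has 1 to 20 rows; each row shifts and turns the commanded pose from where the row before left it; what a row does not reach is not made up. A row lasts 1/12 s, in which the tool goes at most 41.7 mm and 7.16 degrees, less where a joint would pass 70% of its speed; a pose out of reach is approached as far as the arm can. A call with a number of a shift or a turn outside -1 to 1 is refused whole. A call with a gripper value outside its range is refused whole. The fingers move at their own pace and stop on an object; "force" is the grip in N (left out, the last holds). Time passes only in rows, so rows that do not move let the fingers close. It gives the time, the measured TCP pose, the force, the opening and the grip force at its end, in the units of the state.
- sense(): the state, without advancing time (a new reading comes with each control period).
- capture(name): name is "side" or "top" or "wrist"; returns a dict with "pixels" (384x512x3 uint8, blue, green, red), "fov_y" (degrees; the focal length in pixels is half the picture's height over the tangent of half this angle, whatever the lens; pixels are square), "cx", "cy" (the principal point, pixels), "position" and "attitude" of the camera in the world; the wrist camera has in their place "tool_from_camera" (4x4, takes a point from camera to tool coordinates, whose origin is the TCP and whose axes are the flange's). Camera axes: x right, y down, z forward; pixel columns grow to the right and rows downward; lengths in mm; the calibration is good to about 2 mm. A picture is of the moment at which its call begins: read the wrist's pose just before it. There is no depth.
- finish_job(): hands the job in; it is judged then, once.
Trained networks look in a picture, given as the dict that the camera call returned (one of the last four; its "shot" number tells which), for a name from the list of things; names that differ only in an ending like _2 or _b are one class to them, and where a whole thing is asked for, a point or a joint stands for the part that bears it (a point fixed in the world has none). Each returns a list of dicts, best first, with "confidence" (0 to 1); they miss things now and then, are a little off and sometimes report something else, mostly with a low value. They report only what shows in the picture. A call takes as long as a camera call. They do not tell look-alikes from the thing itself.
- boxes_of(picture, name): "position" ([column, row] in pixels, amid what is visible of it).
The state is a dict: "time_s": time; "joints": joint angles; "dq": joint speeds; "tau": joint torques, N m; "eef_pos": TCP position; "ee_rot": TCP orientation; "force": force on the tool from outside, world axes, zero at the start; "wrist_torque": the same for the moment, N m; "grip_width": opening from 0.0 (shut) to 1.0 (fully open); "grip_force": force on a finger pad.
Only numpy, scipy, OpenCV 4.12 (cv2) and the standard library are available. Lean on these libraries where they do the work, as an engineer would, in place of code of your own. Each camera call takes 0.05 s, during which the arm holds its last target. There are 200 camera calls.

### The job

The copper ring transformer in the open chassis has to go on the test board, but three tall parts stand close round it. First stand all three upright on the rubber mat, then set the transformer down gently, flat and centred in the ring on the test board, and only then put each tall part back upright on the same pad of the chassis where it stood. Knock nothing over and leave the multimeter, screwdriver and wood block where they are.

Things in the scene. Friction and masses are not known exactly. Their poses are not given: they have to be found in the camera images.
- capacitor: Tall upright capacitor: black round can 36 mm in diameter, 85 mm high, about 0.13 kg, aluminium top with two small brass studs (they rise 3 mm more). Loose; origin at the centre of its underside, z up along the can. Starts standing on one of the three pads of the chassis.
- relay: Tall upright plug-in relay: square milky-clear block with a black foot, 36 x 36 mm, 85 mm high, about 0.12 kg. Loose; origin at the centre of its underside, z up, x and y square to its side faces. Starts standing on one of the three pads of the chassis.
- heatsink: Tall upright finned aluminium heat sink, 36 mm (x) by 40 mm (y), 85 mm high, about 0.15 kg: a plate on its +x side with five upright fins towards -x; its +y and -y faces are flat. Loose; origin at the centre of its footprint, underside, z up. Starts standing on one of the three pads of the chassis.
- transformer: Ring (toroidal) transformer: low solid copper-coloured disc 62 mm in diameter, 36 mm high, about 0.4 kg, dark middle with a steel bolt head 2 mm proud. Its side is upright from 7 to 29 mm above the underside. Loose; origin at the centre of its underside, z up. Starts in the middle of the chassis, 6 to 10 mm from each tall part; above its top the tall parts can be gripped on all sides.
- chassis: Fixed open chassis; origin at table height under the transformer's start. Black floor, top at z 4 mm, x -115..46, y +-106 mm; blue rear wall 45 mm high, inner face at x 43; side lips 22 mm high. Flush grey 48 mm square pads at (x, y) (0, 58), (0, -58), (-58, 0) mm carry the tall parts (which on which varies, centred within 3 mm). Blocks 18 mm high in the front corners at (-98, +-78).
- mat: Fixed dark rubber mat on the table, left or right of the chassis (the test board is on the other side), 240 mm (x) by 100 mm (y), 3 mm thick; origin at the centre of its underside, at table height. The side area for the three tall parts.
- test_board: Fixed plywood test board 110 x 110 mm, 12 mm thick, with a flush black ring of 92 mm inner diameter drawn on its top; origin under the middle of the ring, at table height (the top is 12 mm above it). On its +x side a black strip (x from 55 to 85 mm, 12 mm high) with three posts up to 29 mm high at x = 72 mm.
- multimeter: Bystander, not to be moved: yellow and black hand multimeter lying flat, 75 x 150 x 35 mm, loose; origin at the centre of its underside.
- screwdriver: Bystander, not to be moved: red-handled screwdriver 200 mm long lying beyond the chassis, loose; x along its length, handle at -x.
- wood_block: Bystander, not to be moved: small wood block 60 x 50 x 20 mm lying in front of the chassis, loose; origin at the centre of its underside.
Mind the look-alikes: they are no part of the job. There is more than one size of the transformer; the one meant has the size given above.

How it is judged (in metres and radians):
On the way, in this order (a step that is already met when the one before it is completed fails the run):
1. the capacitor, relay and heat sink all stand upright and released on the mat (x of capacitor in the frame of mat between -0.12 and 0.12 m and y of capacitor in the frame of mat between -0.05 and 0.05 m and z of capacitor in the frame of mat between -0.002 and 0.009 m and angle between each of capacitor, relay, heatsink's own z axis and vertical below 0.1 rad and linear speed of each of capacitor, relay, heatsink below 0.03 m/s and contact force between the fingers and capacitor below 0.2 N and x of relay in the frame of mat between -0.12 and 0.12 m and y of relay in the frame of mat between -0.05 and 0.05 m and z of relay in the frame of mat between -0.002 and 0.009 m and contact force between the fingers and relay below 0.2 N and x of heatsink in the frame of mat between -0.12 and 0.12 m and y of heatsink in the frame of mat between -0.05 and 0.05 m and z of heatsink in the frame of mat between -0.002 and 0.009 m and contact force between the fingers and heatsink below 0.2 N), for 0.2 s.
2. the transformer lies flat and released in the ring of the test board while the three tall parts still stand on the mat (all of step 1 and horizontal distance between transformer and test_board below 0.015 m and z of transformer in the frame of test_board between 0.008 and 0.017 m and angle between transformer's own z axis and vertical below 0.1 rad and linear speed of transformer below 0.03 m/s and contact force between the fingers and transformer below 0.2 N), for 0.2 s.
At the end, for the whole second after the job is handed in: The capacitor, relay and heat sink each stand upright (within 0.1 rad), released and at rest, within 15 mm of where that same part stood at the start, and the transformer lies flat, released and at rest on the test board with its centre within 15 mm of the ring's centre (distance of each of capacitor, relay, heatsink from where it was at the start of the episode below 0.015 m and angle between each of capacitor, relay, heatsink, transformer's own z axis and vertical below 0.1 rad and linear speed of each of capacitor, relay, heatsink, transformer below 0.03 m/s and horizontal distance between transformer and test_board below 0.015 m and z of transformer in the frame of test_board between 0.008 and 0.017 m and contact force between the fingers and transformer below 0.2 N and contact force between the fingers and capacitor below 0.2 N and contact force between the fingers and relay below 0.2 N and contact force between the fingers and heatsink below 0.2 N); the robot touches nothing.
It fails at once if a tall part or the transformer is tipped over (beyond 0.8 rad) (angle between any of capacitor, relay, heatsink, transformer's own z axis and vertical above 0.8 rad).
It fails at once if the transformer is dropped onto the test board (moving faster than 0.8 m/s close over it) (horizontal distance between transformer and test_board below 0.06 m and z of transformer in the frame of test_board below 0.07 m and linear speed of transformer above 0.8 m/s).
It fails at once if the multimeter, screwdriver or wood block is moved by more than 30 mm (distance of any of multimeter, screwdriver, wood_block from where it was at the start of the episode above 0.03 m).
It also fails if it takes over 136 s, if anything falls off the work surface, if the arm or the gripper's body presses on something with over 40 N, if the wrist force passes 120 N, or if a joint passes its speed limit or range.

## Working session

There is one attempt and no reset: what is moved stays moved. The work goes in short steps, Python scripts to look and compute and a tool call to move; the robot and the scene stay as the last step left them, time stands still between calls to the robot, and variables do not carry over. Pictures are saved under pics/ and viewed, at most 14 in all, crops included, and the job is handed in when it is done.

Besides the shell and the picture viewer there is one more tool, called as name(argument=value, ...), one argument or row to a line, values as JSON. drive_tool: Moves the arm, as the interface text tells. Shifts and turns lie within -1 to 1; 1 stands for 0.1 m of shift or pi/4 rad of turn. Its arguments: {"type":"object","properties":{"commands":{"type":"string"},"force":{"type":"number"}},"required":["commands"]}

```bash
mkdir -p pics; cat > h.py <<'E'
import numpy as np,cv2
from rig import *
from scipy.spatial.transform import Rotation as R
def rot(q): return R.from_quat([q[1],q[2],q[3],q[0]]).as_matrix()
def cam(p,st=None):
    if 'position' in p:
        a=np.array(p['attitude'],float); M=rot(a) if a.size==4 else a.reshape(3,3)
        return np.array(p['position'],float),M
    T=np.array(p['tool_from_camera'],float);W=rot(st['ee_rot'])
    return np.array(st['eef_pos'])+W@T[:3,3],W@T[:3,:3]
def f(p): return p['pixels'].shape[0]/2/np.tan(np.radians(p['fov_y'])/2)
def pt(p,uv,z,st=None):
    c,M=cam(p,st);d=M@np.array([(uv[0]-p['cx'])/f(p),(uv[1]-p['cy'])/f(p),1.])
    return c+d*(z-c[2])/d[2]
def px(p,X,st=None):
    c,M=cam(p,st);v=M.T@(np.array(X,float)-c);return v[:2]/v[2]*f(p)+[p['cx'],p['cy']]
E
python3 - <<'E'
from h import *
s=sense();print(s['eef_pos'],s['ee_rot'],s['grip_width'],tips_ahead() if callable(tips_ahead) else tips_ahead)
H=dict(capacitor=85,relay=85,heatsink=85,transformer=36,chassis=4,mat=3,test_board=12,multimeter=35,screwdriver=15,wood_block=20)
for n in ['top','side']:
    p=capture(n);cv2.imwrite(f'pics/{n}0.png',p['pixels']);print(n,p['fov_y'],p['cx'],p['cy'],p['position'],p['attitude'])
    for k,h in H.items():
        print(k,[(np.round(b['position']),round(b['confidence'],2),pt(p,b['position'],h)[:2].round()) for b in boxes_of(p,k)[:3]])
E
```

```text
[ 170.49156115 -496.29335185  247.72820854] [-6.48976280e-04  9.86352823e-01  1.64644117e-01  4.53711175e-05] 0.9970852417092946 17.0
top 48.70782508986141 253.31861292316572 184.94488945076424 [443.03882111  15.74556691 961.46627287] [-0.05037865  0.70979996 -0.70042284  0.05526167]
capacitor [(array([283., 215.]), 0.65, array([514., -53.]))]
relay [(array([253., 190.]), 0.72, array([565.,  10.]))]
heatsink [(array([306., 183.]), 0.8, array([ 581., -100.])), (array([324., 270.]), 0.53, array([ 403., -136.])), (array([309.,  94.]), 0.43, array([ 775., -107.]))]
transformer [(array([240., 137.]), 0.87, array([691.,  41.])), (array([280., 133.]), 0.85, array([702., -49.])), (array([253., 189.]), 0.56, array([574.,  10.]))]
chassis [(array([273., 214.]), 0.72, array([521., -35.]))]
mat []
test_board [(array([385., 208.]), 0.8, array([ 539., -288.]))]
multimeter [(array([173., 109.]), 0.56, array([754., 195.])), (array([278., 210.]), 0.17, array([527., -44.]))]
screwdriver [(array([303.,  94.]), 0.78, array([ 801., -102.]))]
wood_block [(array([325., 269.]), 0.92, array([ 402., -150.])),
[... 361 characters left out ...]
 77.]))]
heatsink [(array([283., 173.]), 0.96, array([561., -75.]))]
transformer [(array([206., 219.]), 0.89, array([680.,  76.])), (array([283., 205.]), 0.77, array([546., -26.])), (array([216., 201.]), 0.61, array([688.,   3.]))]
chassis [(array([293., 222.]), 0.68, array([520., -16.]))]
mat [(array([236., 354.]), 0.76, array([520., 340.]))]
test_board [(array([312., 164.]), 0.64, array([ 532., -280.]))]
multimeter [(array([140., 260.]), 0.68, array([740., 228.])), (array([233., 354.]), 0.54, array([514., 365.]))]
screwdriver [(array([195., 175.]), 0.81, array([ 795., -121.])), (array([139., 259.]), 0.41, array([757., 206.]))]
wood_block [(array([360., 197.]), 0.95, array([ 395., -141.]))]
```

```bash
python3 - <<'E'
import cv2
t=cv2.imread('pics/top0.png');cv2.imwrite('pics/t1.png',cv2.resize(t[60:310,90:440],None,fx=2.28,fy=2.28,interpolation=2))
E
```

```text
(no output)
```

View pics/t1.png

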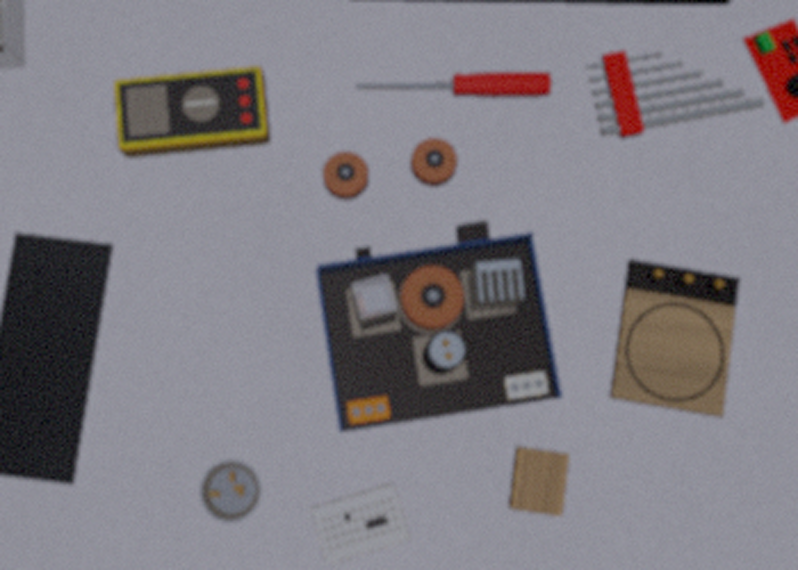

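View pics/side0.png

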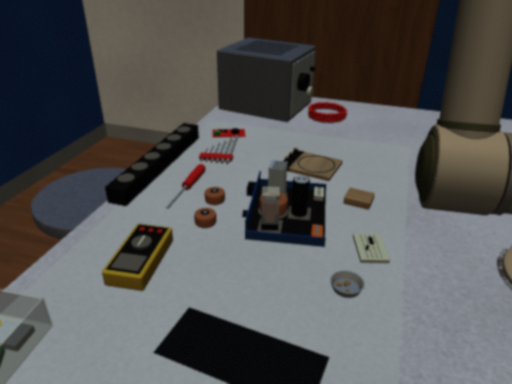

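The top view shows the relay on the left pad (crop 375,300), heat sink right (498,283), capacitor in front (446,350), transformer in the middle (433,296), the mat on the far left, and the ring at (675,352).

```bash
cat >> h.py <<'E'
def crop(u,v): return [90+(u+.5)/2.28-.5,60+(v+.5)/2.28-.5]
E
python3 - <<'E'
from h import *
p=capture('top')
for n,u,v,z in [('trafo',433,296,38),('ring',675,352,12),('tbFL',612,397,12),('tbFR',723,415,12),('tbRR',738,277,12),('rearL',319,267,45),('rearR',531,235,45),('frontL',343,430,22),('frontR',559,396,22),('relaytop',376,299,85),('hs',499,283,85),('cap',446,350,86),('m1',17,233,3),('m2',111,244,3),('m3',73,482,3),('m4',0,473,3),('mm',192,110,35)]:
    print(n,pt(p,crop(u,v),z)[:2].round(1))
E
```

```text
trafo [572.8 -47.8]
ring [ 524.  -288.2]
tbFL [ 479.1 -225. ]
tbFR [ 463.1 -333.1]
tbRR [ 599.8 -353.7]
rearL [598.4  62.4]
rearR [ 632.7 -141.9]
frontL [443.9  37.2]
frontR [ 479.1 -171.1]
relaytop [562.7   7.6]
hs [ 579.1 -105.1]
cap [516.8 -56.4]
m1 [636.  369.4]
m2 [626.1 274.3]
m3 [390.7 298.6]
m4 [398.4 369.8]
mm [756.7 192.5]
```

drive_tool(
  commands="0.21 0.25 0.03 0 0 -0.012 100;0.21 0.25 0.03 0 0 -0.012 100;0.21 0.25 0.03 0 0 -0.012 100;0.21 0.25 0.03 0 0 -0.012 100;0.21 0.25 0.03 0 0 -0.012 100;0.21 0.25 0.03 0 0 -0.012 100;0.21 0.25 0.03 0 0 -0.012 100;0.21 0.25 0.03 0 0 -0.012 100;0.21 0.25 0.03 0 0 -0.012 100;0.21 0.25 0.03 0 0 -0.012 100;0.21 0.25 0.03 0 0 -0.012 100;0.21 0.25 0.03 0 0 -0.012 100;0.21 0.25 0.03 0 0 -0.012 100;0.21 0.25 0.03 0 0 -0.012 100;0.21 0.25 0.03 0 0 -0.012 100;0.21 0.25 0.03 0 0 -0.012 100;0.21 0.25 0.03 0 0 -0.012 100;0.21 0.25 0.03 0 0 -0.009 100;0 0 0 0 0 0 100;0 0 0 0 0 0 100",
  force=40,
)

```text
time_s: 2.82
eef_pos: [548.9, -45.5, 301.9]
ee_rot: [-0.0, 0.997, 0.083, -0.0]
force: [0.3, -0.1, 0.2]
grip_width: 0.999
grip_force: 0.0
```

```bash
python3 - <<'E'
from h import *
s=sense();p=capture('wrist');print(s['eef_pos'],s['ee_rot'],p['fov_y'],cam(p,s),tips_ahead)
im=p['pixels'].copy()
C=np.array([573,-48.]);a=np.radians(9.4);X=np.array([np.cos(a),np.sin(a)]);Y=np.array([-X[1],X[0]])
for q,z in [((0,0),38),((0,58),89),((0,-58),89),((-58,0),89)]:
    u=px(p,[*(C+q[0]*X+q[1]*Y),z],s);print(u);cv2.circle(im,tuple(int(i) for i in u.round()),3,(0,255,0),-1)
for k,h in dict(capacitor=89,relay=89,heatsink=89,transformer=40).items():
    print(k,[(b['position'],round(b['confidence'],2),pt(p,b['position'],h,s)[:2].round()) for b in boxes_of(p,k)[:3]])
cv2.imwrite('pics/w1.png',im)
E
```

```text
[548.90538784 -45.54869846 301.94212415] [-1.83108715e-05  9.96560746e-01  8.28651005e-02 -2.31915481e-04] 69.92021823390421 (array([629.89558217, -32.37175462, 427.21341769]), array([[ 1.65550126e-01, -9.34820269e-01, -3.14172279e-01],
       [-9.86200946e-01, -1.57222620e-01, -5.18530757e-02],
       [-9.21682786e-04,  3.18421282e-01, -9.47948858e-01]])) 17.0
[257.24317548 146.85021694]
[210.90473795 152.98757504]
[304.79042925 153.21357262]
[257.48250698 197.47741478]
capacitor [([255.7, 188.7], 0.97, array([527., -53.])), ([300.5, 254.9], 0.49, array([ 442., -131.])), ([300.6, 148.6], 0.33, array([587., -99.]))]
relay [([212.3, 147.8], 0.85, array([570.,   8.]))]
heatsink [([301.0, 151.6], 0.57, array([ 584., -100.]))]
transformer [([206.8, 42.1], 0.82, array([692.,  37.])), ([276.7, 41.2], 0.64, array([707., -49.]))]
```

View pics/w1.png

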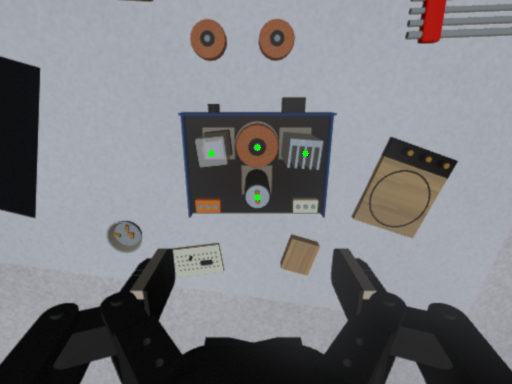

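The projected centres (relay 211,153; heat sink 305,153; capacitor 257,197; transformer 257,147) fall on the parts, so the estimate holds. I'll take the relay first.

drive_tool(
  commands="0.05 0.18 -0.2 0 0 0 70;0.05 0.18 -0.2 0 0 0 70;0.04 0.18 -0.2 0 0 0 70;0 0 -0.3 0 0 0 70;0 0 -0.3 0 0 0 70;0 0 -0.3 0 0 0 70;0 0 -0.25 0 0 0 70;0 0 -0.25 0 0 0 70;0 0 -0.2 0 0 0 70;0 0 -0.15 0 0 0 70;0 0 0 0 0 0 70;0 0 0 0 0 0 70",
  force=30,
)

```text
time_s: 4.07
eef_pos: [562.3, 6.9, 67.4]
ee_rot: [-0.0, 0.997, 0.081, -0.0]
force: [0.5, 0.1, 0.7]
grip_width: 0.699
grip_force: 0.0
```

```bash
python3 - <<'E'
from h import *
s=sense();p=capture('wrist');print(s['eef_pos'],s['grip_width'],tips_ahead)
cv2.imwrite('pics/w2.png',p['pixels'])
E
```

```text
[562.32126059   6.913828    67.40243989] 0.6989425905570886 17.0
```

View pics/w2.png

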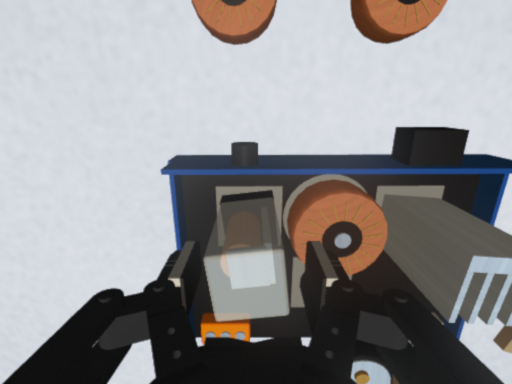

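The relay (about 248,270) sits midway between the finger pads (190 and 315), clear of the transformer. Closing now.

drive_tool(
  commands="0 0 0 0 0 0 30;0 0 0 0 0 0 30;0 0 0 0 0 0 30;0 0 0 0 0 0 30;0 0 0 0 0 0 30;0 0 0 0 0 0 30;0 0 0.05 0 0 0 30;0 0 0.1 0 0 0 30;0 0 0.15 0 0 0 30;0 0 0.2 0 0 0 30;0 0 0.25 0 0 0 30;0 0 0.25 0 0 0 30",
  force=30,
)

```text
time_s: 5.12
eef_pos: [562.2, 7.5, 169.0]
ee_rot: [-0.0, 0.997, 0.082, -0.0]
force: [1.1, -0.1, -0.7]
grip_width: 0.422
grip_force: 29.7
```

drive_tool(
  commands="0.02 0.1 0 0 0 0 30;0.02 0.2 0 0 0 0 30;0.02 0.3 0 0 0 0 30;0.02 0.3 0 0 0 0 30;0.02 0.3 0 0 0 0 30;0.02 0.3 0 0 0 0 30;0.02 0.3 0 0 0 0 30;0.02 0.3 0 0 0 0 30;0.02 0.3 0 0 0 0 30;0.02 0.3 0 0 0 0 30;0.02 0.3 0 0 0 0 30;0.02 0.15 0 0 0 0 30;0.02 0.05 0 0 0 0 30;0 0 -0.2 0 0 0 30;0 0 -0.25 0 0 0 30;0 0 -0.2 0 0 0 30;0 0 -0.15 0 0 0 30;0 0 -0.1 0 0 0 30;0 0 -0.06 0 0 0 30;0 0 0 0 0 0 30",
)

```text
time_s: 6.78
eef_pos: [588.3, 326.9, 70.4]
ee_rot: [0.0, 0.997, 0.081, -0.001]
force: [-0.5, -0.3, -0.9]
grip_width: 0.424
grip_force: 29.8
```

```bash
python3 - <<'E'
from h import *
s=sense();p=capture('wrist');print(s['eef_pos'],s['grip_width'],tips_ahead)
cv2.imwrite('pics/w3.png',p['pixels'])
E
```

```text
[588.25973132 326.91602285  70.38249766] 0.42447153750779315 17.0
```

View pics/w3.png

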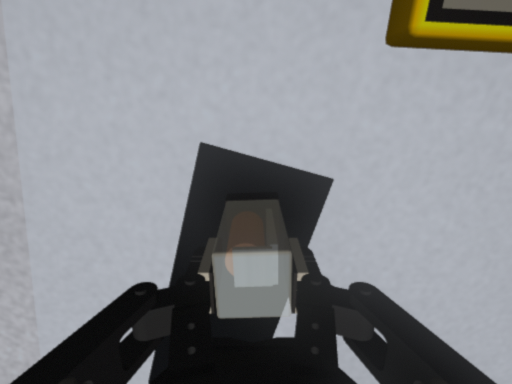

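```bash
python3 - <<'E'
from h import *
s=sense();p=capture('wrist')
for q in [(202,143),(332,180),(310,245)]: print(pt(p,q,3,s).round())
E
```

```text
[638. 371.   3.]
[626. 274.   3.]
[572. 278.   3.]
```

drive_tool(
  commands="0 0 -0.02 0 0 0 30;0 0 -0.01 0 0 0 30;0 0 -0.005 0 0 0 30;0 0 0 0 0 0 30;0 0 0 0 0 0 30",
)

```text
time_s: 7.3
eef_pos: [588.5, 327.5, 68.0]
ee_rot: [-0.0, 0.997, 0.082, 0.0]
force: [-0.2, -0.2, -0.6]
grip_width: 0.423
grip_force: 29.8
```

drive_tool(
  commands="0 0 -0.01 0 0 0 30;0 0 -0.005 0 0 0 30;0 0 0 0 0 0 30;0 0 0 0 0 0 30",
)

```text
time_s: 7.63
eef_pos: [588.7, 327.6, 67.7]
ee_rot: [-0.0, 0.997, 0.082, 0.001]
force: [-3.3, -1.4, 7.9]
grip_width: 0.423
grip_force: 30.4
```

drive_tool(
  commands="0 0 0 0 0 0 50;0 0 0 0 0 0 60;0 0 0 0 0 0 70;0 0 0 0 0 0 70;0 0 0.1 0 0 0 70;0 0 0.25 0 0 0 70;0 0 0.3 0 0 0 70;0 0 0.35 0 0 0 70;-0.06 -0.2 0.2 0 0 0 70;-0.06 -0.35 0 0 0 0 70;-0.06 -0.35 0 0 0 0 70;-0.06 -0.35 0 0 0 0 70;-0.06 -0.35 0 0 0 0 70;-0.06 -0.35 0 0 0 0 70;-0.06 -0.35 0 0 0 0 70;-0.06 -0.35 0 0 0 0 70;-0.06 -0.35 0 0 0 0 70;-0.06 -0.35 0 0 0 0 70;-0.06 -0.35 0 0 0 0 70;-0.06 -0.15 0 0 0 0 70",
)

```text
time_s: 9.3
eef_pos: [516.2, -61.0, 187.1]
ee_rot: [0.001, 0.997, 0.08, 0.0]
force: [-0.0, 1.3, -0.6]
grip_width: 0.7
grip_force: 0.0
```

drive_tool(
  commands="0 0 -0.1 0 0 0 70;0 0 -0.25 0 0 0 70;0 0 -0.3 0 0 0 70;0 0 -0.25 0 0 0 70;0 0 -0.2 0 0 0 70;0 0 -0.09 0 0 0 70;0 0 0 0 0 0 70;0 0 0 0 0 0 70",
)

```text
time_s: 9.97
eef_pos: [517.0, -57.2, 67.9]
ee_rot: [0.0, 0.997, 0.082, 0.0]
force: [0.9, 0.1, -0.6]
grip_width: 0.702
grip_force: 0.0
```

```bash
python3 - <<'E'
from h import *
s=sense();p=capture('wrist');print(s['eef_pos'],s['grip_width'])
print(pt(p,px(p,[516.3,-57,89],s),89,s),px(p,[516.3,-57,89],s))
cv2.imwrite('pics/w4.png',p['pixels'])
E
```

```text
[516.95774904 -57.24381741  67.92767033] 0.7021163761870259
[516.3 -57.   89. ] [251.29899726 294.36833988]
```

View pics/w4.png

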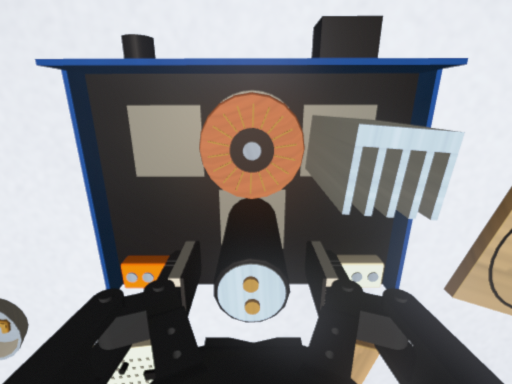

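The capacitor top (251,294) is centred between the fingers.

drive_tool(
  commands="0 0 0 0 0 0 30;0 0 0 0 0 0 30;0 0 0 0 0 0 30;0 0 0 0 0 0 30;0 0 0 0 0 0 30;0 0 0 0 0 0 30;0 0 0.05 0 0 0 30;0 0 0.1 0 0 0 30;0 0 0.2 0 0 0 30;0 0 0.25 0 0 0 30;0 0 0.25 0 0 0 30;0 0 0.15 0 0 0 30;0 0.1 0 0 0 0 30;0 0.2 0 0 0 0 30;0 0.3 0 0 0 0 30;0 0.3 0 0 0 0 30;0 0.3 0 0 0 0 30;0 0.3 0 0 0 0 30;0 0.3 0 0 0 0 30;0 0.3 0 0 0 0 30",
)

```text
time_s: 11.68
eef_pos: [515.5, 154.5, 166.5]
ee_rot: [-0.0, 0.997, 0.082, -0.001]
force: [1.2, -0.1, -0.5]
grip_width: 0.412
grip_force: 30.2
```

drive_tool(
  commands="0 0.3 0 0 0 0 30;-0.01 0.3 0 0 0 0 30;-0.01 0.3 0 0 0 0 30;-0.01 0.3 0 0 0 0 30;-0.01 0.3 0 0 0 0 30;0 0.2 0 0 0 0 30;0 0.1 0 0 0 0 30;0 0.03 0 0 0 0 30;0 0 -0.1 0 0 0 30;0 0 -0.25 0 0 0 30;0 0 -0.25 0 0 0 30;0 0 -0.2 0 0 0 30;0 0 -0.12 0 0 0 30;0 0 -0.05 0 0 0 30;0 0 -0.015 0 0 0 30;0 0 -0.01 0 0 0 30;0 0 0 0 0 0 30;0 0 0 0 0 0 30",
)

```text
time_s: 13.18
eef_pos: [513.0, 335.6, 68.8]
ee_rot: [-0.0, 0.997, 0.082, 0.001]
force: [-0.1, -0.6, -1.3]
grip_width: 0.412
grip_force: 30.2
```

drive_tool(
  commands="0 0 -0.01 0 0 0 30;0 0 -0.01 0 0 0 30;0 0 0 0 0 0 30;0 0 0 0 0 0 30",
)

```text
time_s: 13.52
eef_pos: [513.1, 335.9, 67.3]
ee_rot: [-0.0, 0.997, 0.082, 0.001]
force: [-1.4, -0.3, 6.1]
grip_width: 0.412
grip_force: 30.5
```

drive_tool(
  commands="0 0 0 0 0 0 50;0 0 0 0 0 0 60;0 0 0 0 0 0 75;0 0 0 0 0 0 75;0 0 0.1 0 0 0 75;0 0 0.25 0 0 0 75;0 0 0.3 0 0 0 75;0 0 0.35 0 0 0 75;0.06 -0.21 0.2 0 0 0 75;0.06 -0.35 0 0 0 0 75;0.06 -0.35 0 0 0 0 75;0.06 -0.35 0 0 0 0 75;0.06 -0.35 0 0 0 0 75;0.06 -0.35 0 0 0 0 75;0.06 -0.35 0 0 0 0 75;0.06 -0.35 0 0 0 0 75;0.06 -0.35 0 0 0 0 75;0.06 -0.35 0 0 0 0 75;0.06 -0.35 0 0 0 0 75;0.02 -0.35 0 0 0 0 75",
)

```text
time_s: 15.18
eef_pos: [580.8, -72.4, 186.6]
ee_rot: [0.0, 0.997, 0.082, 0.0]
force: [0.6, 1.3, -0.2]
grip_width: 0.749
grip_force: 0.0
```

drive_tool(
  commands="0 -0.25 0 0 0 0 75;0 -0.1 0 0 0 0 75;0 0 -0.1 0 0 0 75;0 0 -0.25 0 0 0 75;0 0 -0.3 0 0 0 75;0 0 -0.25 0 0 0 75;0 0 -0.2 0 0 0 75;0 0 -0.09 0 0 0 75;0 0 0 0 0 0 75;0 0 0 0 0 0 75",
)

```text
time_s: 16.02
eef_pos: [580.8, -104.7, 67.3]
ee_rot: [0.0, 0.997, 0.082, 0.0]
force: [-0.3, -0.6, -0.4]
grip_width: 0.753
grip_force: 0.0
```

```bash
python3 - <<'E'
from h import *
s=sense();p=capture('wrist');print(s['eef_pos'],s['grip_width'],px(p,[580.5,-105,89],s))
cv2.imwrite('pics/w5.png',p['pixels'])
E
```

```text
[ 580.81138704 -104.71737791   67.34656157] 0.7527022532898958 [252.55333339 294.75176688]
```

View pics/w5.png

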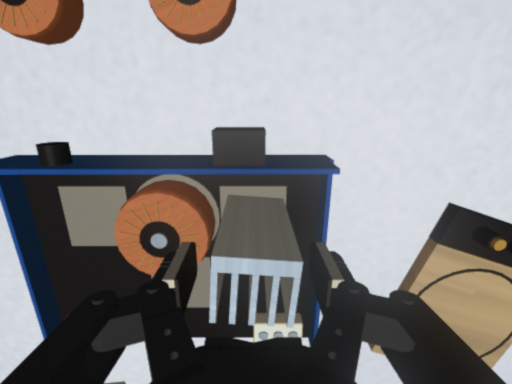

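The heat sink (columns 210–302) sits centred between the pads.

drive_tool(
  commands="0 0 0 0 0 0 30;0 0 0 0 0 0 30;0 0 0 0 0 0 30;0 0 0 0 0 0 30;0 0 0 0 0 0 30;0 0 0 0 0 0 30;0 0 0.05 0 0 0 30;0 0 0.1 0 0 0 30;0 0 0.2 0 0 0 30;0 0 0.25 0 0 0 30;0 0 0.25 0 0 0 30;0 0 0.15 0 0 0 30;-0.05 0.1 0 0 0 0 30;-0.09 0.2 0 0 0 0 30;-0.1 0.3 0 0 0 0 30;-0.1 0.3 0 0 0 0 30;-0.1 0.3 0 0 0 0 30;-0.1 0.3 0 0 0 0 30;-0.1 0.3 0 0 0 0 30;-0.1 0.3 0 0 0 0 30",
)

```text
time_s: 17.73
eef_pos: [504.7, 106.3, 166.0]
ee_rot: [-0.0, 0.997, 0.082, -0.001]
force: [0.2, -0.1, -1.6]
grip_width: 0.475
grip_force: 30.0
```

drive_tool(
  commands="-0.1 0.3 0 0 0 0 30;-0.1 0.3 0 0 0 0 30;-0.1 0.3 0 0 0 0 30;-0.1 0.3 0 0 0 0 30;-0.1 0.3 0 0 0 0 30;-0.1 0.3 0 0 0 0 30;-0.08 0.25 0 0 0 0 30;0 0.13 0 0 0 0 30;0 0 -0.1 0 0 0 30;0 0 -0.25 0 0 0 30;0 0 -0.25 0 0 0 30;0 0 -0.2 0 0 0 30;0 0 -0.12 0 0 0 30;0 0 -0.05 0 0 0 30;0 0 -0.015 0 0 0 30;0 0 -0.01 0 0 0 30;0 0 0 0 0 0 30;0 0 0 0 0 0 30",
)

```text
time_s: 19.23
eef_pos: [438.8, 322.3, 67.7]
ee_rot: [-0.0, 0.997, 0.082, 0.0]
force: [-0.9, -0.1, -1.6]
grip_width: 0.474
grip_force: 30.1
```

drive_tool(
  commands="0 0 -0.01 0 0 0 30;0 0 -0.005 0 0 0 30;0 0 0 0 0 0 30;0 0 0 0 0 0 30",
)

```text
time_s: 19.57
eef_pos: [438.9, 322.5, 67.0]
ee_rot: [-0.0, 0.997, 0.082, 0.001]
force: [-2.8, -1.4, 8.4]
grip_width: 0.47
grip_force: 31.0
```

drive_tool(
  commands="0 0 0 0 0 0 55;0 0 0 0 0 0 65;0 0 0 0 0 0 80;0 0 0 0 0 0 80;0 0 0.1 0 0 0 80;0 0 0.25 0 0 0 80;0 0 0.3 0 0 0 100;0 0 0.35 0 0 0 100;0.13 -0.21 0.2 0 0 0 100;0.13 -0.35 0 0 0 0 100;0.12 -0.35 0 0 0 0 100;0.12 -0.35 0 0 0 0 100;0.12 -0.35 0 0 0 0 100;0.12 -0.35 0 0 0 0 100;0.12 -0.35 0 0 0 0 100;0.12 -0.35 0 0 0 0 100;0.12 -0.35 0 0 0 0 100;0.12 -0.35 0 0 0 0 100;0.12 -0.26 0 0 0 0 100;0.12 -0.08 0 0 0 0 100",
)

```text
time_s: 21.23
eef_pos: [584.9, -51.4, 186.5]
ee_rot: [0.0, 0.997, 0.08, 0.0]
force: [0.2, 0.2, 0.0]
grip_width: 0.998
grip_force: 0.0
```

drive_tool(
  commands="0 0 -0.1 0 0 0 100;0 0 -0.25 0 0 0 100;0 0 -0.3 0 0 0 100;0 0 0 0 0 0 100;0 0 0 0 0 0 100",
)

```text
time_s: 21.65
eef_pos: [583.6, -46.6, 120.3]
ee_rot: [-0.001, 0.997, 0.082, -0.001]
force: [-0.5, 0.4, 0.7]
grip_width: 1.001
grip_force: 0.0
```

```bash
python3 - <<'E'
from h import *
p=capture('side');cv2.imwrite('pics/s6.png',cv2.resize(p['pixels'][150:384,130:380],None,fx=2,fy=2))
s=sense();p=capture('wrist');print(s['eef_pos'],s['grip_width'],px(p,[573,-48,40],s))
cv2.imwrite('pics/w6.png',p['pixels'])
E
```

```text
[584.59241233 -46.94175553 121.8960628 ] 0.9999460579311521 [251.4108171  223.03106949]
```

View pics/w6.png

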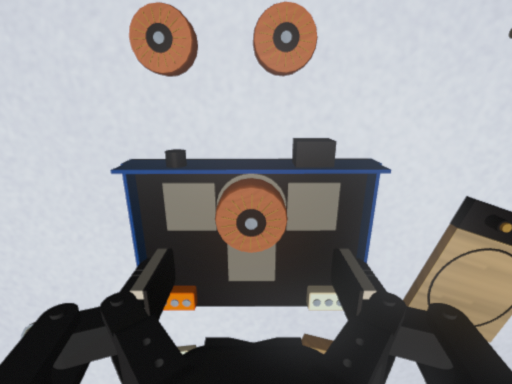

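View pics/s6.png

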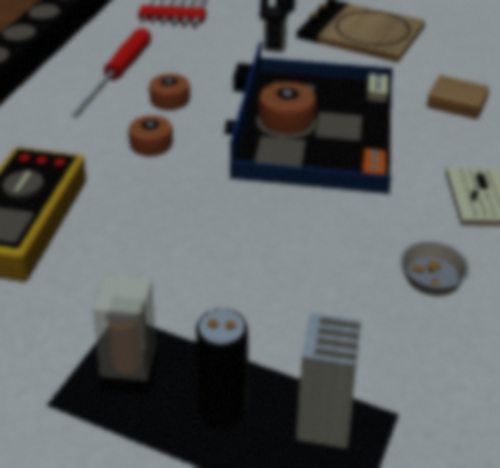

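All three parts stand on the mat, and the transformer bolt (251,224) matches the estimate (251,223).

drive_tool(
  commands="-0.06 -0.01 -0.1 0 0 0 100;-0.05 0 -0.2 0 0 0 100;0 0 -0.25 0 0 0 100;0 0 -0.2 0 0 0 100;0 0 -0.12 0 0 0 100;0 0 -0.07 0 0 0 100;0 0 0 0 0 0 100;0 0 0 0 0 0 100",
)

```text
time_s: 22.42
eef_pos: [574.2, -48.6, 28.0]
ee_rot: [0.0, 0.997, 0.082, 0.001]
force: [0.3, 0.0, 0.7]
grip_width: 1.002
grip_force: 0.0
```

drive_tool(
  commands="0 0 0 0 0 0 60;0 0 0 0 0 0 60;0 0 0 0 0 0 60;0 0 0 0 0 0 60;0 0 0 0 0 0 60;0 0 0 0 0 0 60",
  force=50,
)

```text
time_s: 22.92
eef_pos: [574.2, -48.6, 28.5]
ee_rot: [0.0, 0.997, 0.082, 0.001]
force: [-2.8, 1.9, 9.3]
grip_width: 0.706
grip_force: 53.3
```

Width of 60 mm (under 62) plus an upward force means I'm on the upper bevel; reopen and go lower.

drive_tool(
  commands="0 0 0 0 0 0 85;0 0 0 0 0 0 85;0 0 0 0 0 0 85;0 0 -0.03 0 0 0 85;0 0 -0.03 0 0 0 85;0 0 0 0 0 0 85;0 0 0 0 0 0 85",
)

```text
time_s: 23.5
eef_pos: [573.3, -48.5, 20.4]
ee_rot: [-0.0, 0.997, 0.082, -0.0]
force: [0.6, 0.2, -0.4]
grip_width: 0.852
grip_force: 0.0
```

drive_tool(
  commands="0 0 0 0 0 0 60;0 0 0 0 0 0 60;0 0 0 0 0 0 60;0 0 0 0 0 0 60;0 0 0 0 0 0 60",
)

```text
time_s: 23.92
eef_pos: [573.7, -48.7, 21.2]
ee_rot: [0.0, 0.997, 0.082, 0.0]
force: [-2.2, -0.0, 5.2]
grip_width: 0.711
grip_force: 55.2
```

drive_tool(
  commands="0 0 0.02 0 0 0 60;0 0 0.03 0 0 0 60;0 0 0.05 0 0 0 60;0 0 0.05 0 0 0 60;0 0 0 0 0 0 60;0 0 0 0 0 0 60",
)

```text
time_s: 24.42
eef_pos: [573.7, -48.6, 36.1]
ee_rot: [0.0, 0.997, 0.082, 0.0]
force: [0.2, -0.5, -3.5]
grip_width: 0.706
grip_force: 54.9
```

```bash
python3 - <<'E'
from h import *
s=sense();p=capture('wrist');print(s['eef_pos'],s['grip_width'],s['force'],s['wrist_torque'])
cv2.imwrite('pics/w7.png',p['pixels'])
E
```

```text
[573.65244187 -48.56135301  36.11465778] 0.7060976324469634 [ 0.24637828 -0.45379717 -3.48819172] [-0.07426671  0.01125363  0.00315152]
```

View pics/w7.png

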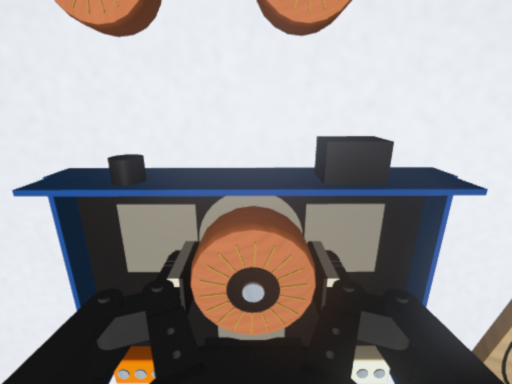

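The transformer hangs level (bolt at 253,292), wrist −3.5 N. On to the test board.

drive_tool(
  commands="0 0 0.1 0 0 0 60;0 0 0.2 0 0 0 60;0 0 0.25 0 0 0 60;0 0 0.25 0 0 0 60;-0.03 -0.1 0 0 0 0 60;-0.04 -0.2 0 0 0 0 60;-0.06 -0.3 0 0 0 0 60;-0.06 -0.3 0 0 0 0 60;-0.06 -0.3 0 0 0 0 60;-0.06 -0.3 0 0 0 0 60;-0.06 -0.3 0 0 0 0 60;-0.06 -0.3 0 0 0 0 60;-0.04 -0.2 0 0 0 0 60;-0.02 -0.09 0 0 0 0 60;0 0 0 0 0 0 60;0 0 0 0 0 0 60",
)

```text
time_s: 25.8
eef_pos: [524.2, -287.1, 115.3]
ee_rot: [-0.001, 0.997, 0.081, -0.0]
force: [-0.7, 0.1, -3.8]
grip_width: 0.707
grip_force: 55.5
```

```bash
python3 - <<'E'
from h import *
s=sense();p=capture('wrist');print(s['eef_pos'],s['grip_width'])
im=p['pixels'].copy()
for a in np.arange(0,6.28,.2):
    cv2.circle(im,tuple(int(i) for i in px(p,[525+46*np.cos(a),-287.5+46*np.sin(a),12],s).round()),1,(0,255,0),-1)
cv2.imwrite('pics/w8.png',im)
E
```

```text
[ 524.22375048 -287.06606473  115.29156475] 0.7073359306410149
```

View pics/w8.png

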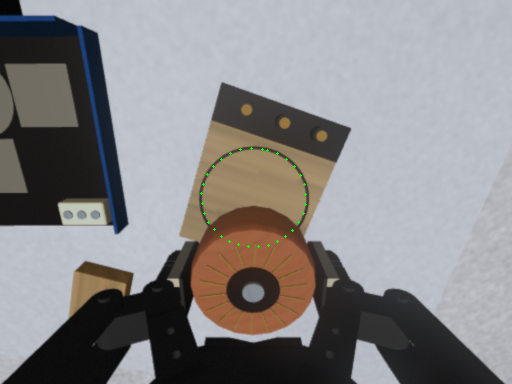

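The projected ring lies on the drawn ring (centre about 254,197), so the position is right. Lowering.

drive_tool(
  commands="0 0 -0.1 0 0 0 60;0 0 -0.2 0 0 0 60;0 0 -0.2 0 0 0 60;0 0 -0.15 0 0 0 60;0 0 -0.1 0 0 0 60;0 0 -0.05 0 0 0 60;0 0 -0.02 0 0 0 60;0 0 -0.01 0 0 0 60;0 0 -0.01 0 0 0 60;0 0 0 0 0 0 60;0 0 0 0 0 0 60",
)

```text
time_s: 26.77
eef_pos: [524.7, -287.7, 32.4]
ee_rot: [0.0, 0.997, 0.082, 0.0]
force: [0.1, 0.4, -3.6]
grip_width: 0.71
grip_force: 55.4
```

drive_tool(
  commands="0 0 -0.01 0 0 0 60;0 0 -0.01 0 0 0 60;0 0 -0.005 0 0 0 60;0 0 0 0 0 0 60;0 0 0 0 0 0 60",
)

```text
time_s: 27.18
eef_pos: [524.5, -287.6, 29.3]
ee_rot: [-0.0, 0.997, 0.082, 0.0]
force: [-0.7, 0.8, -4.1]
grip_width: 0.706
grip_force: 55.5
```

drive_tool(
  commands="0 0 -0.005 0 0 0 60;0 0 -0.005 0 0 0 60;0 0 -0.005 0 0 0 60;0 0 0 0 0 0 60;0 0 0 0 0 0 60",
)

```text
time_s: 27.6
eef_pos: [524.6, -287.6, 29.2]
ee_rot: [0.0, 0.997, 0.082, 0.0]
force: [-5.3, 3.6, 9.7]
grip_width: 0.713
grip_force: 56.8
```

drive_tool(
  commands="0 0 0 0 0 0 75;0 0 0 0 0 0 80;0 0 0 0 0 0 90;0 0 0 0 0 0 100;0 0 0 0 0 0 100;0 0 0 0 0 0 100;0 0 0.05 0 0 0 100;0 0 0.1 0 0 0 100;0 0 0.2 0 0 0 100;0 0 0.3 0 0 0 100;0 0 0.3 0 0 0 100;0 0 0.3 0 0 0 100;0 0 0.3 0 0 0 100;0 0 0 0 0 0 100;0 0 0 0 0 0 100",
)

```text
time_s: 28.85
eef_pos: [525.0, -287.9, 185.2]
ee_rot: [0.001, 0.997, 0.082, 0.001]
force: [-0.3, 0.8, -0.3]
grip_width: 1.0
grip_force: 0.0
```

```bash
python3 - <<'E'
from h import *
s=sense();p=capture('wrist');print(s['eef_pos'],s['grip_width'],px(p,[525,-287.5,12],s),px(p,[525,-287.5,50],s))
cv2.imwrite('pics/w9.png',p['pixels'])
E
```

```text
[ 524.97258108 -287.87811864  185.15612706] 1.000456105531394 [251.79674991 180.30062076] [251.76032934 190.38141028]
```

View pics/w9.png

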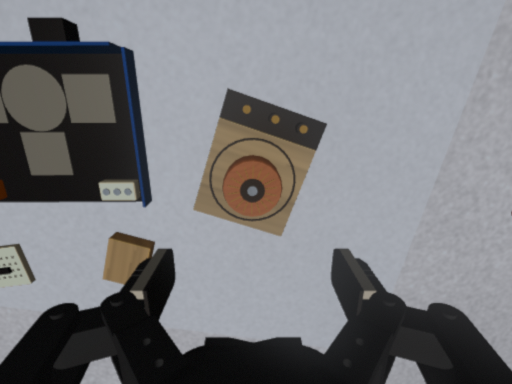

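The bolt (252,190) is where a centred transformer should appear, flat in the ring. Now the heat sink back.

drive_tool(
  commands="-0.04 0.2 0 0 0 0 75;-0.04 0.34 0 0 0 0 75;-0.05 0.34 0 0 0 0 75;-0.05 0.34 0 0 0 0 75;-0.05 0.34 0 0 0 0 75;-0.05 0.34 0 0 0 0 75;-0.05 0.34 0 0 0 0 75;-0.05 0.34 0 0 0 0 75;-0.05 0.34 0 0 0 0 75;-0.05 0.34 0 0 0 0 75;-0.05 0.34 0 0 0 0 75;-0.05 0.34 0 0 0 0 75;-0.05 0.34 0 0 0 0 75;-0.05 0.34 0 0 0 0 75;-0.05 0.34 0 0 0 0 75;-0.05 0.34 0 0 0 0 75;-0.05 0.34 0 0 0 0 75;-0.03 0.34 0 0 0 0 75;0 0.34 0 0 0 0 75;0 0.12 0 0 0 0 75",
)

```text
time_s: 30.57
eef_pos: [437.1, 359.7, 181.5]
ee_rot: [0.0, 0.997, 0.083, -0.001]
force: [0.3, 0.2, -0.8]
grip_width: 0.752
grip_force: 0.0
```

drive_tool(
  commands="0 0 0 0 0 0 75;0 0 0 0 0 0 75;0 0 0 0 0 0 75",
)

```text
time_s: 30.82
eef_pos: [438.5, 355.2, 182.2]
ee_rot: [0.0, 0.997, 0.081, -0.001]
force: [-0.2, 0.4, -0.4]
grip_width: 0.753
grip_force: 0.0
```

drive_tool(
  commands="0 -0.16 0 0 0 0 75;0 -0.165 0 0 0 0 75;0 0 0 0 0 0 75;0 0 -0.1 0 0 0 75;0 0 -0.25 0 0 0 75;0 0 -0.3 0 0 0 75;0 0 -0.25 0 0 0 75;0 0 -0.17 0 0 0 75;0 0 -0.08 0 0 0 75;0 0 0 0 0 0 75;0 0 0 0 0 0 75",
  force=30,
)

```text
time_s: 31.73
eef_pos: [438.8, 324.1, 68.1]
ee_rot: [-0.0, 0.997, 0.082, 0.0]
force: [0.5, 0.8, 0.3]
grip_width: 0.745
grip_force: 0.0
```

drive_tool(
  commands="0 0 0 0 0 0 30;0 0 0 0 0 0 30;0 0 0 0 0 0 30;0 0 0 0 0 0 30;0 0 0 0 0 0 30;0 0 0 0 0 0 30",
)

```text
time_s: 32.23
eef_pos: [439.1, 324.2, 68.9]
ee_rot: [-0.0, 0.997, 0.082, 0.001]
force: [0.3, -0.3, 7.5]
grip_width: 0.465
grip_force: 33.2
```

drive_tool(
  commands="0 0 0.05 0 0 0 30;0 0 0.1 0 0 0 30;0 0 0.2 0 0 0 30;0 0 0.25 0 0 0 30;0 0 0.25 0 0 0 30;0 0 0.2 0 0 0 30;0.05 -0.1 0 0 0 0 30;0.07 -0.2 0 0 0 0 30;0.1 -0.3 0 0 0 0 30;0.1 -0.3 0 0 0 0 30;0.1 -0.3 0 0 0 0 30;0.1 -0.3 0 0 0 0 30;0.1 -0.3 0 0 0 0 30;0.1 -0.3 0 0 0 0 30;0.1 -0.3 0 0 0 0 30;0.1 -0.3 0 0 0 0 30;0.1 -0.3 0 0 0 0 30;0.1 -0.3 0 0 0 0 30;0.1 -0.3 0 0 0 0 30;0.1 -0.3 0 0 0 0 30",
)

```text
time_s: 33.9
eef_pos: [570.3, -68.1, 172.3]
ee_rot: [-0.0, 0.997, 0.081, -0.001]
force: [0.5, 1.0, -1.7]
grip_width: 0.466
grip_force: 32.7
```

drive_tool(
  commands="0.07 -0.2 0 0 0 0 30;0.03 -0.1 0 0 0 0 30;0 -0.09 0 0 0 0 30;0 0 0 0 0 0 30;0 0 0 0 0 0 30;0 0 0 0 0 0 30",
)

```text
time_s: 34.4
eef_pos: [580.2, -103.9, 172.8]
ee_rot: [-0.0, 0.997, 0.082, -0.0]
force: [-0.0, -0.4, -1.0]
grip_width: 0.467
grip_force: 32.7
```

Good; lower about 100 mm.

drive_tool(
  commands="0 -0.005 -0.1 0 0 0 30;0 0 -0.25 0 0 0 30;0 0 -0.25 0 0 0 30;0 0 -0.2 0 0 0 30;0 0 -0.12 0 0 0 30;0 0 -0.05 0 0 0 30;0 0 -0.03 0 0 0 30;0 0 -0.01 0 0 0 30;0 0 -0.01 0 0 0 30;0 0 0 0 0 0 30;0 0 0 0 0 0 30",
)

```text
time_s: 35.32
eef_pos: [580.8, -105.6, 71.5]
ee_rot: [0.0, 0.997, 0.082, 0.001]
force: [0.4, 0.5, -1.5]
grip_width: 0.465
grip_force: 32.7
```

drive_tool(
  commands="0 0 -0.01 0 0 0 30;0 0 -0.01 0 0 0 30;0 0 -0.005 0 0 0 30;0 0 0 0 0 0 30;0 0 0 0 0 0 30",
)

```text
time_s: 35.73
eef_pos: [581.2, -105.9, 69.7]
ee_rot: [0.001, 0.997, 0.082, 0.001]
force: [-1.4, 0.5, 8.6]
grip_width: 0.468
grip_force: 29.3
```

drive_tool(
  commands="0 0 0 0 0 0 55;0 0 0 0 0 0 65;0 0 0 0 0 0 72;0 0 0 0 0 0 72;0 0 0.1 0 0 0 72;0 0 0.25 0 0 0 72;0 0 0.3 0 0 0 72;0 0 0.35 0 0 0 72;-0.06 0.2 0.2 0 0 0 72;-0.06 0.35 0 0 0 0 72;-0.06 0.35 0 0 0 0 72;-0.06 0.35 0 0 0 0 72;-0.06 0.35 0 0 0 0 72;-0.06 0.35 0 0 0 0 72;-0.06 0.35 0 0 0 0 72;-0.06 0.35 0 0 0 0 72;-0.06 0.35 0 0 0 0 72;-0.06 0.35 0 0 0 0 72;-0.06 0.35 0 0 0 0 72;-0.02 0.35 0 0 0 0 72",
)

```text
time_s: 37.4
eef_pos: [511.6, 301.3, 189.3]
ee_rot: [-0.0, 0.997, 0.082, 0.0]
force: [0.7, 0.2, -0.6]
grip_width: 0.723
grip_force: 0.0
```

drive_tool(
  commands="0 0.25 0 0 0 0 72;0 0.1 0 0 0 0 72;0 0.02 0 0 0 0 72;0 0 -0.1 0 0 0 72;0 0 -0.25 0 0 0 72;0 0 -0.25 0 0 0 72;0 0 0 0 0 0 72;0 0 0 0 0 0 72",
)

```text
time_s: 38.07
eef_pos: [512.5, 335.0, 127.7]
ee_rot: [0.0, 0.997, 0.081, -0.001]
force: [0.3, 0.6, 0.3]
grip_width: 0.716
grip_force: 0.0
```

drive_tool(
  commands="0.005 0.008 -0.15 0 0 0 72;0 0 -0.2 0 0 0 72;0 0 -0.15 0 0 0 72;0 0 -0.1 0 0 0 72;0 0 0 0 0 0 72;0 0 0 0 0 0 72;0 0 0 0 0 0 30;0 0 0 0 0 0 30;0 0 0 0 0 0 30;0 0 0 0 0 0 30;0 0 0 0 0 0 30;0 0 0 0 0 0 30",
)

```text
time_s: 39.07
eef_pos: [513.7, 337.4, 69.6]
ee_rot: [-0.0, 0.997, 0.082, 0.001]
force: [0.0, -0.8, 6.5]
grip_width: 0.414
grip_force: 30.1
```

drive_tool(
  commands="0 0 0.05 0 0 0 30;0 0 0.1 0 0 0 30;0 0 0.2 0 0 0 30;0 0 0.25 0 0 0 30;0 0 0.25 0 0 0 30;0 0 0.2 0 0 0 30;0 -0.1 0 0 0 0 30;0 -0.2 0 0 0 0 30;0 -0.3 0 0 0 0 30;0 -0.3 0 0 0 0 30;0 -0.3 0 0 0 0 30;0.01 -0.3 0 0 0 0 30;0.01 -0.3 0 0 0 0 30;0.01 -0.3 0 0 0 0 30;0 -0.3 0 0 0 0 30;0 -0.3 0 0 0 0 30;0 -0.3 0 0 0 0 30;0 -0.3 0 0 0 0 30;0 -0.3 0 0 0 0 30;0 -0.2 0 0 0 0 30",
)

```text
time_s: 40.73
eef_pos: [515.2, -45.4, 172.8]
ee_rot: [0.0, 0.997, 0.081, -0.001]
force: [-0.4, -0.7, -1.7]
grip_width: 0.412
grip_force: 30.2
```

drive_tool(
  commands="0 -0.1 0 0 0 0 30;0 -0.04 0 0 0 0 30;0 0 0 0 0 0 30;0 0 -0.1 0 0 0 30;0 0 -0.25 0 0 0 30;0 0 -0.25 0 0 0 30;0 0 -0.2 0 0 0 30;0 0 -0.12 0 0 0 30;0 0 -0.05 0 0 0 30;0 0 -0.02 0 0 0 30;0 0 -0.01 0 0 0 30;0 0 0 0 0 0 30;0 0 0 0 0 0 30",
)

```text
time_s: 41.82
eef_pos: [516.4, -56.7, 74.0]
ee_rot: [0.0, 0.997, 0.082, 0.001]
force: [-0.3, -0.9, -0.5]
grip_width: 0.41
grip_force: 30.2
```

drive_tool(
  commands="0 0 -0.02 0 0 0 30;0 0 -0.01 0 0 0 30;0 0 -0.005 0 0 0 30;0 0 -0.005 0 0 0 30;0 0 0 0 0 0 30;0 0 0 0 0 0 30",
)

```text
time_s: 42.32
eef_pos: [516.4, -56.9, 70.6]
ee_rot: [0.0, 0.997, 0.082, 0.001]
force: [-2.6, 0.7, 10.6]
grip_width: 0.418
grip_force: 31.3
```

drive_tool(
  commands="0 0 0 0 0 0 50;0 0 0 0 0 0 60;0 0 0 0 0 0 72;0 0 0 0 0 0 72;0 0 0.1 0 0 0 72;0 0 0.25 0 0 0 72;0 0 0.3 0 0 0 72;0 0 0.35 0 0 0 72;0.06 0.2 0.2 0 0 0 72;0.06 0.35 0 0 0 0 72;0.06 0.35 0 0 0 0 72;0.06 0.35 0 0 0 0 72;0.06 0.35 0 0 0 0 72;0.06 0.35 0 0 0 0 72;0.06 0.35 0 0 0 0 72;0.06 0.35 0 0 0 0 72;0.06 0.35 0 0 0 0 72;0.06 0.35 0 0 0 0 72;0.06 0.35 0 0 0 0 72;0.06 0.15 0 0 0 0 72",
)

```text
time_s: 43.98
eef_pos: [587.2, 332.3, 189.8]
ee_rot: [-0.0, 0.997, 0.083, 0.0]
force: [0.3, 0.3, -0.3]
grip_width: 0.718
grip_force: 0.0
```

drive_tool(
  commands="0 0 -0.1 0 0 0 72;0 0 -0.25 0 0 0 72;0 0 -0.25 0 0 0 72;0 0 0 0 0 0 72;0 0 0 0 0 0 72",
)

```text
time_s: 44.4
eef_pos: [587.6, 327.5, 128.9]
ee_rot: [0.0, 0.997, 0.081, -0.001]
force: [0.2, 0.0, 0.1]
grip_width: 0.719
grip_force: 0.0
```

drive_tool(
  commands="0.01 0 -0.15 0 0 0 72;0 0 -0.2 0 0 0 72;0 0 -0.15 0 0 0 72;0 0 -0.1 0 0 0 72;0 0 0 0 0 0 72;0 0 0 0 0 0 72;0 0 0 0 0 0 30;0 0 0 0 0 0 30;0 0 0 0 0 0 30;0 0 0 0 0 0 30;0 0 0 0 0 0 30;0 0 0 0 0 0 30",
)

```text
time_s: 45.4
eef_pos: [589.6, 328.4, 70.9]
ee_rot: [-0.0, 0.997, 0.082, 0.001]
force: [-1.2, 0.2, 6.2]
grip_width: 0.417
grip_force: 29.9
```

drive_tool(
  commands="0 0 0.05 0 0 0 30;0 0 0.1 0 0 0 30;0 0 0.2 0 0 0 30;0 0 0.25 0 0 0 30;0 0 0.25 0 0 0 30;0 0 0.2 0 0 0 30;-0.02 -0.1 0 0 0 0 30;-0.02 -0.2 0 0 0 0 30;-0.02 -0.3 0 0 0 0 30;-0.03 -0.3 0 0 0 0 30;-0.03 -0.3 0 0 0 0 30;-0.03 -0.3 0 0 0 0 30;-0.03 -0.3 0 0 0 0 30;-0.03 -0.3 0 0 0 0 30;-0.02 -0.3 0 0 0 0 30;-0.02 -0.3 0 0 0 0 30;-0.02 -0.3 0 0 0 0 30;0 -0.15 0 0 0 0 30;0 -0.06 0 0 0 0 30;0 0 0 0 0 0 30",
)

```text
time_s: 47.07
eef_pos: [562.1, 6.4, 174.9]
ee_rot: [0.0, 0.997, 0.081, 0.0]
force: [0.2, -0.2, -1.2]
grip_width: 0.419
grip_force: 30.1
```

drive_tool(
  commands="0 0 -0.1 0 0 0 30;0 0 -0.25 0 0 0 30;0 0 -0.25 0 0 0 30;0 0 -0.2 0 0 0 30;0 0 0 0 0 0 30;0 0 0 0 0 0 30",
)

```text
time_s: 47.57
eef_pos: [561.6, 8.4, 93.7]
ee_rot: [-0.0, 0.997, 0.082, -0.001]
force: [-0.1, -0.4, -1.3]
grip_width: 0.415
grip_force: 30.1
```

drive_tool(
  commands="0.01 -0.01 -0.1 0 0 0 30;0 0 -0.06 0 0 0 30;0 0 -0.03 0 0 0 30;0 0 -0.02 0 0 0 30;0 0 -0.005 0 0 0 30;0 0 0 0 0 0 30;0 0 0 0 0 0 30",
)

```text
time_s: 48.15
eef_pos: [563.2, 6.2, 73.1]
ee_rot: [0.0, 0.997, 0.082, 0.0]
force: [0.1, 0.3, -1.4]
grip_width: 0.424
grip_force: 30.2
```

drive_tool(
  commands="0 0.01 -0.01 0 0 0 30;0 0 -0.01 0 0 0 30;0 0 -0.005 0 0 0 30;0 0 -0.005 0 0 0 30;0 0 0 0 0 0 30;0 0 0 0 0 0 30",
)

```text
time_s: 48.65
eef_pos: [563.5, 7.2, 71.8]
ee_rot: [0.0, 0.997, 0.082, 0.001]
force: [-5.0, 0.5, 15.8]
grip_width: 0.417
grip_force: 31.2
```

Contact; release, rise, and check.

drive_tool(
  commands="0 0 0.005 0 0 0 50;0 0 0 0 0 0 60;0 0 0 0 0 0 70;0 0 0 0 0 0 70;0 0 0.1 0 0 0 70;0 0 0.25 0 0 0 70;0 0 0.3 0 0 0 70;0 0 0.35 0 0 0 70;-0.05 -0.2 0.3 0 0 0 70;-0.1 -0.3 0.3 0 0 0 70;0 0 0.3 0 0 0 70;0 0 0.3 0 0 0 70;0 0 0 0 0 0 70;0 0 0 0 0 0 70;0 0 0 0 0 0 70",
)

```text
time_s: 49.9
eef_pos: [548.1, -41.2, 288.4]
ee_rot: [-0.0, 0.997, 0.082, -0.0]
force: [1.0, 0.5, -0.6]
grip_width: 0.699
grip_force: 0.0
```

```bash
python3 - <<'E'
from h import *
s=sense();p=capture('wrist');print(s['eef_pos'])
im=p['pixels'].copy()
for q in [(573-10.2+.7,9.2-1.6,89),(580,-105,89),(516.5,-56.7,89),(525,-287.5,50)]:
    u=px(p,q,s);print(u.round());cv2.circle(im,tuple(int(i) for i in u.round()),2,(0,255,0),-1)
cv2.imwrite('pics/w10.png',im)
E
```

```text
[548.1073523  -41.24861607 288.44858932]
[214. 155.]
[310. 157.]
[261. 200.]
[421. 210.]
```

View pics/w10.png

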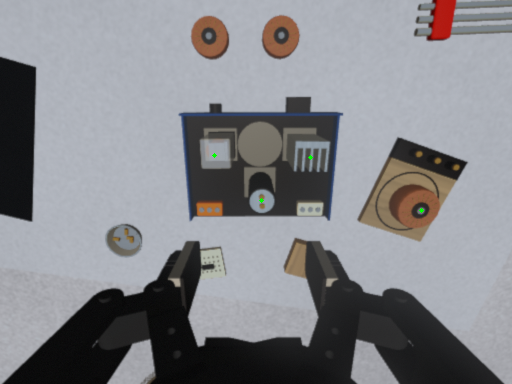

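All three tall parts stand upright at their start points (214,155; 310,157; 261,200). The transformer is at the ring's centre (421,210), and nothing else has moved.

```bash
python3 -c "
from rig import *
print(finish_job())"
```

```text
the job is handed in; nothing more can be done
None
```

I handed the job in at about 50 s of the 136 s allowed: the last wrist picture shows the transformer flat and centred in the test-board ring and all three tall parts upright on their original pads, but no verdict came back.

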